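# Slide the scrubber caddy back onto the shelf rail

### The arm

A 6-joint arm with a two-finger parallel gripper is mounted at the origin on the work surface. World frame = base frame: x ahead of the robot, y to its left, z up, the work surface at z = 0. Lengths are in m, angles in rad, forces in N, time in s.
With the tool pointing down it reaches from about 0.35 to 0.85 m from the base axis. Payload 8.1 kg.
Tool frame: the origin (TCP) lies at the centre of the arm's flange, where the gripper is bolted on; the fingertips stand 186 mm ahead of it and the grasp point (between the pads) lies 167 mm ahead of it; z points along the fingers, y is the direction in which the jaws open and shut (so a half turn about z gives the same grasp; the last joint's range is limited). The gripper opens to 93 mm and grips with 3 to 60 N. Pads are 15 mm wide; open, the fingers measure 128 mm over their backs; the gripper's body (75 mm by 188 mm) begins 65 mm behind the grasp point.
Start: joints at [1.099, 0.13, 1.488, -0, 1.523, -0.085], TCP at [0.226, 0.556, 0.405] pointing down, gripper open.
Joint ranges: [-2.96, 2.96], [-0.89, 2.26], [0.02, 2.5], [-1.34, 4.48], [0, 2.73], [-2.66, 2.66]. Speed limits (rad/s): [2.39, 2.39, 2.79, 3.14, 3.14, 3.14].

### API

Orientations are given as a rotation vector (axis times angle).
In Python, from plant import robot, viewer, order gives the robot as it stands.
- The arm moves only by the tool apply_moves, never from a script. Its argument "deltas" is a list of rows, each a list of 3 entries, a list of its own where there are three numbers: the finger opening in mm, from 0 to 93, then the shift along the tool's x, y, z in mm, then the turn about the tool's z in rad. In form: [[grip, [dx, dy, dz], yaw], ...]. A call has 1 to 5 rows; each row shifts and turns the commanded pose from where the row before left it, along the tool's axes as they then stand; what a row does not reach is not made up. A row lasts 1/8 s, in which the tool goes at most 62.5 mm and 10.7 degrees, less where a joint would pass 70% of its speed; a pose out of reach is approached as far as the arm can. A call is refused whole if a number of a shift passes 62.5 or a number of a turn 0.188, either way. A call with a gripper value outside its range is refused whole. The fingers move at their own pace and stop on an object; "grip_force" is the grip in N (left out, the last holds). Time passes only in rows, so rows that do not move let the fingers close. It gives the time, the measured TCP pose, the force and the opening at its end, in the units of the state.
- robot.read_state(): the state, without advancing time (a new reading comes with each control period).
- viewer.read_camera(name): name is "scene" or "side" or "wrist"; returns the picture (400x640x3 uint8, blue, green, red); there is no depth.
- viewer.get_calibration(name): a dict with "fx", "fy", "cx", "cy" (pixels), "distortion" ([k1, k2, p1, p2, k3] as OpenCV has them; the pictures are not rectified), "R" (3x3) and "t" (3): a world point X has camera coordinates R X + t. Camera axes: x right, y down, z forward; pixel columns grow to the right and rows downward; lengths in m; the calibration is good to about 2 mm. A picture is of the moment at which its call begins: read the wrist's pose just before it. get_calibration takes no time and is no camera call; for the wrist camera it gives the pose at the moment of the call.
- order.close_job(): hands the job in, once; it reports no verdict.
The state is a dict: "t": time; "q": joint angles; "dq": joint speeds; "joint_torque": joint torques, N m; "tool_pos": TCP position; "orientation": TCP orientation; "force": force on the tool from outside, world axes, zero at the start; "wrist_torque": the same for the moment, N m; "opening": finger opening in m.
Only numpy, scipy, OpenCV 4.12 (cv2) and the standard library are available. Lean on these libraries where they do the work, as an engineer would, in place of code of your own. Each camera call takes 0.05 s, during which the arm holds its last target. There are 200 camera calls.

### The job

Hang the small steel scrubber caddy back on the aluminium rail along the front edge of the bamboo shelf: run the two round glides on its back into the rail's open right-hand end and slide it along until it comes up firmly against the stop inside and the catch has dropped shut on it, then let go so that it hangs there level. Ease it in by feel with a light hand, never forcing it against the rail or the stop, and leave everything else on the shelf and the counter where it stands.

Things in the scene. Friction and masses are not known exactly. Their poses are not given: they have to be found in the camera images.
- caddy: Open stainless steel tray 50 (x) by 90 (y) by 40 mm high, 0.12 to 0.24 kg, standing loose on the counter. Origin: centre of its underside; x to its back, z up. A steel strap rises from its back wall with a grip block in front and two glides behind. A heel pad on the strap's back, 58 mm up, reaches x = +30.5 mm and leans on the rail's skirt when the caddy hangs.
- grip (a point): Middle of the caddy's grey plastic grip block, at x = +12, y = 0, z = +88 mm of the caddy, same axes. The block is 16 (x) by 24 (y) mm and runs from 58 to 110 mm above the caddy's underside. Take it from above, across the 24 mm (y).
- carriage (a point): Midway between the caddy's two white glides, at x = +40, y = 0, z = +88 mm of the caddy, same axes. Glides: fixed discs 15 mm in diameter, 7 mm thick (x), centres 12 mm to either side (y), so 39 mm long together, on a steel neck 24 (y) by 5 (z) mm. It fits the rail with this point on the rail's centre line and the caddy's axes parallel to the rail's.
- rail: Aluminium C-section rail fixed level along the shelf's front edge, 490 mm long. Origin: centre of the channel at its open mouth (right-hand end seen from the robot), 200 mm above the counter; y runs along the rail inwards, x to the back, z up. Channel inside 10 (x) by 18 (z) mm, so 1.5 mm free round the glides; 3 mm walls. A skimmer hangs from a fixed hook 360 mm in.
- slot (a point): Point on the rail's front face at the mouth, 8 mm in front (-x) of the rail's origin, same axes: mid-height of the slot, 10 mm high, that runs the whole length of the front face and lets the neck through. The face goes on below the slot as a skirt down to z = -39 mm.
- zone (a point): Point on the rail's top, 140 mm in from the mouth, level with the shelf board behind it. Hereabouts a grey plastic catch saddle (44 mm long, 16 mm high) is clamped astride the rail, with a rubber stop inside. Its place varies and is not reported: the carriage point comes to the stop 100 to 175 mm in from the mouth. Feel for it. Caddy against rail, stop or claw: stay under 25 N.
- claw (a joint): Steel drop claw of the catch inside the rail, on a stiff hinge. 0 rad: open, an arm hanging before the leading glide. Over its last 9 mm the carriage pushes this arm round against about 6 N and a finger drops between the glides; at about 0.6 rad the glide is hard against the stop. Shut from 0.42 rad (about 2.5 mm before the stop) on. It stays where left.
- dabba: Bystander: round steel tin with a hinged flap in its lid, 90 mm in diameter, 85 mm high, on the shelf. Origin: centre of its underside.
- brush: Bystander: green plastic scrubbing brush standing upright on its white bristles on the shelf, 58 mm in diameter, 123 mm high. Origin: centre of its underside.
- gasket: Bystander: red silicone cooker gasket, a flat ring 132 mm across and 9 mm high on the shelf. Origin: its centre, underside.
- weight: Bystander: small aluminium vent weight, 24 mm in diameter, 42 mm high, on the shelf. Origin: centre of its underside.
- idli_plate: Bystander: stainless steel idli plate of four shallow cups, 140 mm across, 14 mm high, on the shelf. Origin: its centre, underside.
- tumbler: Bystander: steel tumbler, 68 mm in diameter, 100 mm high, on the counter. Origin: centre of its underside.
- katori: Bystander: small steel bowl, 92 mm in diameter, 45 mm high, on the counter. Origin: centre of its underside.
- soap: Bystander: yellow bottle of dish soap, 60 mm in diameter, 170 mm high, on the counter. Origin: centre of its underside.

How it is judged:
On the way, in this order (a step that is already met when the one before it is completed fails the run):
1. the carriage has entered the rail's open end and lies along it (y of carriage in the frame of rail between 0.015 and 0.09 m and x of carriage in the frame of rail between -0.004 and 0.004 m and z of carriage in the frame of rail between -0.004 and 0.004 m and angle between the y axis of caddy and the y axis of rail, either way round below 0.15 rad), for 0.1 s.
2. the caddy has been slid up to the stop and the claw has dropped shut (value of joint claw above 0.42 rad and y of carriage in the frame of rail above 0.09 m and x of carriage in the frame of rail between -0.004 and 0.004 m and z of carriage in the frame of rail between -0.004 and 0.004 m), for 0.2 s.
At the end, for the whole second after the job is handed in: The claw of the end catch is shut (0.42 rad or more), the carriage is still in the channel within 4 mm of its centre line and 90 to 185 mm in from the mouth, and the caddy hangs at rest within 0.17 rad of upright, let go (all of step 2 and y of carriage in the frame of rail below 0.185 m and angle between caddy's own z axis and vertical below 0.17 rad and linear speed of caddy below 0.02 m/s); the robot touches nothing.
It fails at once if the caddy is forced: more than 25 N between it and the rail, stop or claw (contact force between caddy and rail above 25 N).
It fails at once if something else on the shelf or the counter is shifted by more than 25 mm (distance of any of dabba, brush, gasket, weight, idli_plate, tumbler, katori, soap from where it was at the start of the episode above 0.025 m).
It also fails if it takes over 61 s, if anything falls off the work surface, if the arm or the gripper's body presses on something with over 40 N, if the wrist force passes 120 N, or if a joint passes its speed limit or range.

## Working session

There is one attempt and no reset: what is moved stays moved. The work goes in short steps, Python scripts to look and compute and a tool call to move; the robot and the scene stay as the last step left them, time stands still between calls to the robot, and variables do not carry over. Pictures are saved under pics/ and viewed, about 8 in all and at most 12, crops included, and the job is handed in when it is done.

Besides the shell and the picture viewer there is one more tool, called after "Call:" in YAML: its name, and indented under it one key for each argument. apply_moves: Moves the arm, as the interface text tells. Its arguments: {"type":"object","properties":{"deltas":{"type":"array"},"grip_force":{"type":"number"}},"required":["deltas"]}

```bash
mkdir -p pics; ls
cat > h.py <<'E'
import numpy as np, cv2
from plant import robot, viewer, order
def cal(n):
    c=viewer.get_calibration(n)
    K=np.array([[c['fx'],0,c['cx']],[0,c['fy'],c['cy']],[0,0,1.]])
    return K,np.array(c['distortion'],float),np.array(c['R'],float),np.array(c['t'],float)
def ray(c,px):
    K,d,R,t=c
    u=cv2.undistortPoints(np.array([[px]],float),K,d)[0,0]
    v=R.T@np.array([u[0],u[1],1.]); return -R.T@t, v/np.linalg.norm(v)
def atz(c,px,z):
    o,v=ray(c,px); return o+v*(z-o[2])/v[2]
def proj(c,X):
    K,d,R,t=c
    return cv2.projectPoints(np.atleast_2d(np.array(X,float)),cv2.Rodrigues(R)[0],t,K,d)[0][:,0]
def tri(*cp):
    A=np.zeros((3,3));b=np.zeros(3);rs=[ray(c,p) for c,p in cp]
    for o,v in rs:
        M=np.eye(3)-np.outer(v,v);A+=M;b+=M@o
    X=np.linalg.solve(A,b)
    return X,[np.linalg.norm((np.eye(3)-np.outer(v,v))@(X-o)) for o,v in rs]
E
python3 - <<'E'
from h import *
s=robot.read_state();print(s)
for n in('scene','side','wrist'):
    cv2.imwrite(f'pics/{n}0.png',viewer.read_camera(n)); c=cal(n); print(n,c[0][0,0],c[1],-c[2].T@c[3],c[2][2])
E
```

```text
pics
{'t': 0.0, 'q': array([ 1.09863244e+00,  1.31165478e-01,  1.48928466e+00,  9.80593563e-06,
        1.52295884e+00, -8.53962217e-02]), 'dq': array([-3.64747651e-04, -1.04393946e-03, -1.28180930e-03,  2.36447359e-04,
        1.41654664e-03, -3.62098087e-05]), 'joint_torque': array([-1.45507274e-03, -5.59805059e+01, -4.91760421e+01,  7.68631697e-02,
        3.50937119e-02, -1.77673510e-04]), 'tool_pos': array([0.22619173, 0.55549048, 0.40368159]), 'orientation': array([-6.03656254e-01, -3.08253089e+00,  2.73824001e-03]), 'force': array([ 0.43698589,  0.44590338, -0.82990851]), 'wrist_torque': array([0.01422543, 0.05808596, 0.0049867 ]), 'opening': 0.09295108427694036}
scene 513.8418086076421 [-0.11269963  0.          0.          0.          0.        ] [1.23494733 0.6695269  0.94636897] [-0.54447523 -0.54235422 -0.63984265]
side 371.44402162912036 [-0.07902311  0.          0.          0.          0.        ] [-0.0018554  -0.56439013  0.68500155] [ 0.57285413  0.588934   -0.57008323]
wrist 316.3309861477027 [-0.01892776  0.          0.          0.          0.        ] [0.15600126 0.58522843 0.38459329] [ 0.25464396 -0.10548368 -0.96126461]
```

View pics/scene0.png

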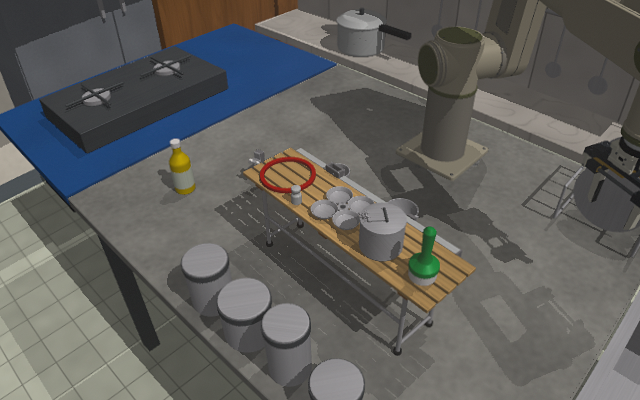

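View pics/side0.png

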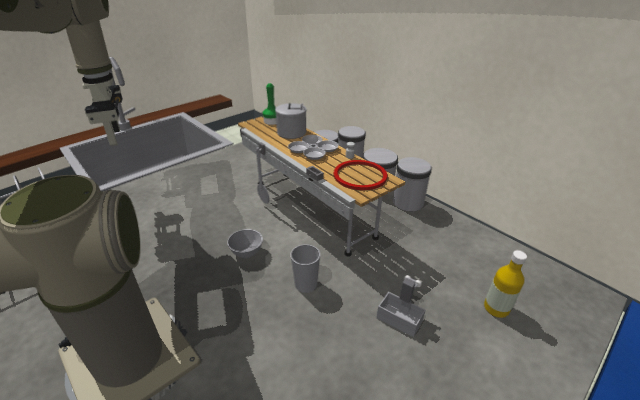

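The side view shows the caddy at about (402,312), the rail from (240,135) to its mouth near (352,205), the catch at (315,173), the tumbler at (306,268) and the katori at (245,245). In the scene view the caddy is mostly hidden, near (258,158). I'll enlarge both.

Run:
```python
import cv2,numpy as np
a=cv2.imread('pics/side0.png')[155:340,290:440]; b=cv2.imread('pics/scene0.png')[135:215,235:365]
a=cv2.resize(a,None,fx=3,fy=3,interpolation=2)[:,:] # 450x555
b=cv2.resize(b,None,fx=2.6,fy=2.6,interpolation=2)
o=np.zeros((560,795,3),np.uint8);o[:a.shape[0],:450]=a;o[:b.shape[0],455:455+b.shape[1]]=b[:,:340]
cv2.imwrite('pics/crop.png',o);print(a.shape,b.shape)
```

```text
(555, 450, 3) (208, 338, 3)
```

View pics/crop.png

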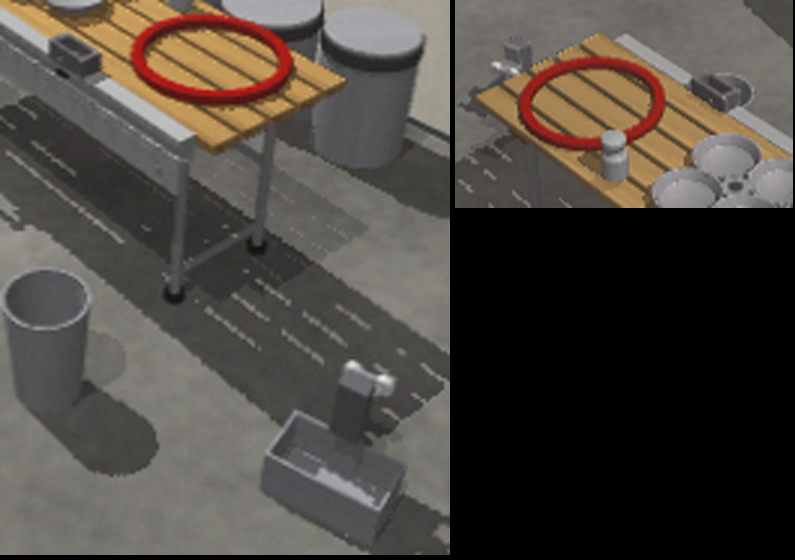

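Run:
```python
from h import *
from scipy.optimize import least_squares
S=cal('side');C=cal('scene')
s=lambda u,v:(290+u/3,155+v/3)
k=lambda u,v:(235+(u-455)/2.6,135+v/2.6)
for n,p,z in[('mouth topfront',s(181,151),.212),('mouth topback',s(192,137),.212),('skirt bot',s(183,191),.161),('topfront in',s(0,22),.212),('saddle?',s(100,72),.215)]:
    print(n,atz(S,p,z).round(4))
print('scene mouth back top',atz(C,k(622,36),.212).round(4),'front top',atz(C,k(612,42),.212).round(4), 'far end', atz(C,(458,250),.212).round(4))
def T(p,X):
    c,q=np.cos(p[2]),np.sin(p[2]);X=np.array(X)
    return np.c_[X[:,0]*c-X[:,1]*q+p[0],X[:,0]*q+X[:,1]*c+p[1],X[:,2]]
# caddy: model points
M=[[-.025,.045,.04],[.025,.045,.04],[.025,-.045,.04],[-.025,-.045,.04],[-.025,-.045,0],[-.025,.045,0],[.0435,.012,.088],[.0435,-.012,.088]]
P=[s(263,460),s(293,412),s(403,470),s(375,515),s(374,540),s(265,485),s(352,369),s(386,384)]
f=lambda p:(proj(S,T(p,M))-np.array(P)).ravel()
x0=list(atz(S,s(335,475),.02)[:2])+[np.pi/8]
for a in(-1,0,1):
    r=least_squares(f,[x0[0],x0[1],a],loss='soft_l1');print(r.x,r.cost);
    if a==0: print(r.fun.reshape(-1,2).round(1))
# rail
print('tumbler',atz(S,(306,252),.1),'katori',atz(S,(245,240),.045),'soap',atz(S,(517,258),.17))
```

```text
mouth topfront [ 0.497 -0.132  0.212]
mouth topback [ 0.516  -0.1253  0.212 ]
skirt bot [ 0.5136 -0.1225  0.161 ]
topfront in [0.5194 0.1038 0.212 ]
saddle? [ 0.5243 -0.017   0.215 ]
scene mouth back top [ 0.5126 -0.1181  0.212 ] front top [ 0.5262 -0.1179  0.212 ] far end [0.5434 0.366  0.212 ]
[ 0.48309118 -0.31148679  0.22452287] 8.678727307071556
[ 0.48309119 -0.3114868   0.22452325] 8.678727307125424
[[ 0.  -1.5]
 [ 0.2 -0.2]
 [ 1.  -1.7]
 [ 1.4 -0.5]
 [-1.5  2.7]
 [-2.5  1.7]
 [ 0.5  0.4]
 [-0.5  0. ]]
[ 0.48309119 -0.31148679  0.2245229 ] 8.678727307070266
tumbler [ 0.40630263 -0.08722652  0.1       ] katori [0.3568555  0.09796293 0.045     ] soap [ 0.66154562 -0.44996373  0.17      ]
```

Call:
apply_moves:
  deltas:
    - [93,[0,0,-50],0.18]
    - [93,[0,0,-50],0.18]
    - [93,[0,0,-50],0.18]
    - [93,[0,0,0],0.18]
    - [93,[0,0,0],0.18]

```text
t: 0.78
tool_pos: [0.2263, 0.5557, 0.5555]
orientation: [-1.892, -2.508, -0.002]
force: [0.3, 0.6, -0.3]
opening: 0.093
```

Call:
apply_moves:
  deltas:
    - [93,[0,0,0],0.18]
    - [93,[0,0,0],0.18]
    - [93,[0,0,0],0.18]
    - [93,[0,0,0],0.18]
    - [93,[0,0,0],0.18]

```text
t: 1.4
tool_pos: [0.2263, 0.5557, 0.5543]
orientation: [2.794, 1.435, -0.001]
force: [-0.1, -0.5, -0.4]
opening: 0.0933
```

Call:
apply_moves:
  deltas:
    - [93,[0,0,0],0.18]
    - [93,[0,0,0],0.18]
    - [93,[0,0,0],0.18]
    - [93,[0,0,0],0.18]
    - [93,[0,0,0],0]

```text
t: 2.02
tool_pos: [0.2264, 0.5557, 0.5543]
orientation: [3.119, 0.37, -0.001]
force: [0.4, 0.2, 0.1]
opening: 0.0927
```

```bash
cat >> h.py <<'E'
def tool():
    s=robot.read_state(); return s['tool_pos'],cv2.Rodrigues(s['orientation'])[0],s
def togo(target):  # world TCP target -> tool-frame mm
    p,R,s=tool(); return (R.T@(np.array(target)-p)*1000).round(1)
def yawerr(y): # tool-z turn so tool y lies along world yaw y (line of caddy's y axis), mod pi
    p,R,s=tool(); a=np.arctan2(R[1,1],R[0,1]); d=y+np.pi/2-a; d=(d+np.pi/2)%np.pi-np.pi/2; return -d
E
python3 - <<'E'
from h import *
p,R,s=tool();print(s['t'],p,s['q'].round(3),R.round(3),yawerr(.2245))
g=np.array([.483,-.3115])+.012*np.array([np.cos(.2245),np.sin(.2245)]);print(g)
for T in([.38,.3,.5],[.4,-.1,.5],[*g,.42]):print(togo(T))
E
```

```text
2.025 [0.22635593 0.55568422 0.55434567] [1.099 0.121 1.229 0.    1.792 2.434] [[ 0.972  0.234 -0.   ]
 [ 0.234 -0.972 -0.001]
 [-0.     0.001 -1.   ]] 0.011328858925486962
[ 0.49469887 -0.30882857]
[ 89.7 284.5  54.4]
[ 15.7 678.1  54.7]
[ 59.  903.2 134.8]
```

Call:
apply_moves:
  deltas:
    - [93,[4,60,0],0]
    - [93,[4,60,0],0]
    - [93,[4,60,0],0]
    - [93,[4,60,0],0]
    - [93,[4,60,0],0]

```text
t: 2.65
tool_pos: [0.3156, 0.2668, 0.5547]
orientation: [-3.119, -0.377, -0.001]
force: [0.7, 0.5, 0.5]
opening: 0.0929
```

Call:
apply_moves:
  deltas:
    - [93,[4,60,0],0]
    - [93,[4,60,0],0]
    - [93,[4,60,0],0]
    - [93,[4,60,0],0]
    - [93,[4,60,0],0]

```text
t: 3.28
tool_pos: [0.4048, -0.0205, 0.5549]
orientation: [3.119, 0.376, 0.002]
force: [1.0, 0.6, 1.2]
opening: 0.0927
```

Run:
```python
from h import *
c=cal('wrist');print(-c[2].T@c[3])
cv2.imwrite('pics/w1.png',viewer.read_camera('wrist'))
np.savez('w1.npz',K=c[0],d=c[1],R=c[2],t=c[3])
print(robot.read_state()['tool_pos'],proj(c,[[.51,-.125,.212],[.483,-.311,.04],[.5,0,.212]]))
```

```text
[ 0.47989792 -0.00149996  0.5356467 ]
[ 0.40594413 -0.02630929  0.55399301] [[450.29858479 102.22384336]
 [512.50652293 148.76304452]
 [325.1513999   80.58935671]]
```

View pics/w1.png

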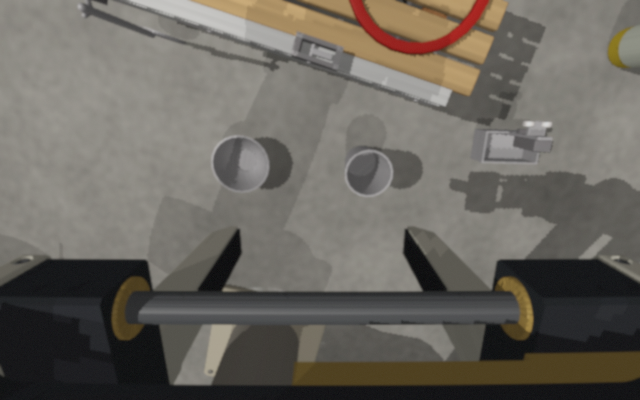

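The wrist view shows the rail mouth at about (449,99), the catch at (320,50), and the caddy near (512,145) with its glides at (540,127). I'm moving above the caddy.

Call:
apply_moves:
  deltas:
    - [93,[4,60,0],0]
    - [93,[4,60,0],0]
    - [93,[4,60,10],0]
    - [93,[4,60,50],0]
    - [93,[3,60,50],0]

```text
t: 3.95
tool_pos: [0.4864, -0.2846, 0.464]
orientation: [3.118, 0.375, 0.001]
force: [0.3, -0.0, -0.1]
opening: 0.0932
```

Call:
apply_moves:
  deltas:
    - [93,[0,0,20],0]
    - [93,[0,0,0],0]

```text
t: 4.2
tool_pos: [0.4857, -0.2823, 0.4427]
orientation: [-3.116, -0.371, 0.005]
force: [-0.7, -0.0, 0.8]
opening: 0.0932
```

Run:
```python
from h import *
c=cal('wrist')
im=viewer.read_camera('wrist');cv2.imwrite('pics/w2raw.png',im)
np.savez('w2.npz',K=c[0],d=c[1],R=c[2],t=c[3])
w1=cv2.imread('pics/w1.png')[60:130,400:500]
w1=cv2.resize(w1,None,fx=3.2,fy=3.2,interpolation=2)
o=np.zeros((600,640,3),np.uint8);o[:375]=im[:375];o[376:376+224,:320]=w1
cv2.imwrite('pics/w2.png',o)
print(robot.read_state()['tool_pos'])
```

```text
[ 0.48605909 -0.2820354   0.44494786]
```

View pics/w2.png

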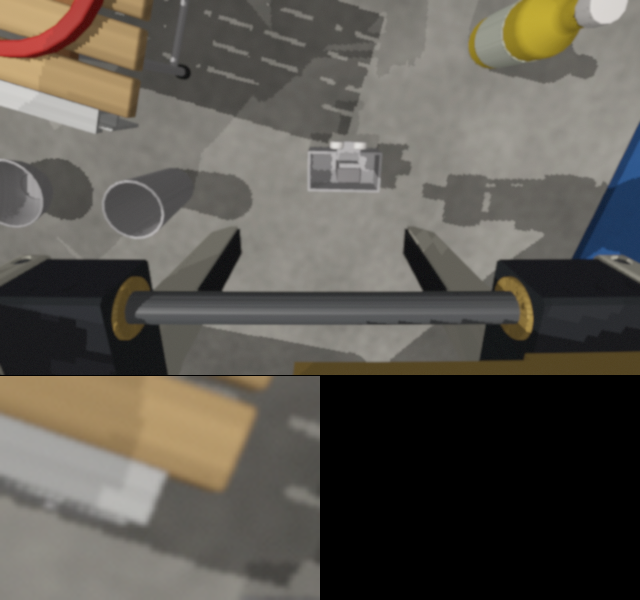

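```bash
cat >> h.py <<'E'
def load(n):
    z=np.load(n);return z['K'],z['d'],z['R'],z['t']
def T(p,X):
    c,q=np.cos(p[2]),np.sin(p[2]);X=np.array(X,float)
    return np.c_[X[:,0]*c-X[:,1]*q+p[0],X[:,0]*q+X[:,1]*c+p[1],X[:,2]]
E
python3 - <<'E'
from h import *
from scipy.optimize import least_squares
S,C,A,B=cal('side'),cal('scene'),load('w1.npz'),load('w2.npz')
s=lambda u,v:(290+u/3,155+v/3)
M=[[-.025,.045,.04],[.025,.045,.04],[.025,-.045,.04],[-.025,-.045,.04],[.04,.012,.0955],[.04,-.012,.0955]]
P=[(307,191),(308,151),(381,151),(379,191),(334,145),(362,145)]
f=lambda p:(proj(B,T(p,M))-np.array(P)).ravel()
r=least_squares(f,[.48,-.31,.22],loss='soft_l1');print('caddy',r.x);print(r.fun.reshape(-1,2).round(1))
print('mouth A back/front',atz(A,(451.6,89.4),.212),atz(A,(446.9,106.6),.212))
print('mouth B back/front',atz(B,(103,110),.212),atz(B,(97,133),.212))
# rail fit: front/back edges direction from w1 columns
im=cv2.imread('pics/w1.png').astype(int).sum(2)
for col in range(180,445,40):
    g=np.gaussian_filter if 0 else None
    print(col,im[max(0,int(106-(446-col)*.3)-26):int(106-(446-col)*.3)+12,col])
E
```

```text
caddy [ 0.48505815 -0.30824418  0.23382182]
[[ 0.6 -0.4]
 [-0.8  0.1]
 [ 0.2  0.4]
 [ 0.  -0.1]
 [ 2.4 -0. ]
 [-2.4  0.1]]
mouth A back/front [ 0.52176538 -0.12210992  0.212     ] [ 0.50521977 -0.12313968  0.212     ]
mouth B back/front [ 0.52185025 -0.12482465  0.212     ] [ 0.50578751 -0.12161249  0.212     ]
180 [588 590 591 593 591 587 581 578 577 583 588 591 592 592 594 588 560 488
 404 353 314 282 261 264 306 342 360 360 364 363 366 368 370 366 362 364
 365 372]
220 [572 578 584 582 584 584 580 574 571 573 575 578 582 589 588 584 576 550
 506 473 434 359 301 286 290 319 370 411 423 426 426 426 427 425 427 425
 422 408]
260 [450 485 503 512 515 516 518 513 509 511 509 509 509 511 515 516 516 510
 493 440 375 342 304 269 263 283 337 390 417 420 420 421 417 416 412 397
 355 305]
300 [404 377 341 323 313 300 287 274 258 248 236 229 231 235 249 270 304 329
 338 337 318 267 208 201 224 231 233 238 280 344 374 381 382 384 386 387
 386 384]
340 [372 367 365 354 342 332 334 329 333 330 328 322 321 321 318 315 314 310
 309 315 319 314 306 311 312 287 253 239 254 298 329 345 347 343 343 341
 343 344]
380 [382 369 360 350 369 425 472 486 492 496 494 497 495 491 489 488 488 485
 488 488 491 493 488 458 393 343 323 293 264 271 305 353 389 404 405 405
 404 405]
420 [396 389 377 366 355 349 369 426 472 487 492 494 492 494 491 482 481 480
 482 486 489 492 493 491 483 458 408 354 314 288 281 277 303 355 392 404
 408 405]
```

Run:
```python
from h import *
A=load('w1.npz')
P=np.array([atz(A,p,.212) for p in[(180,17.8),(220,32.2),(260,43.3),(380,83.6),(420,97.8)]]);print(P.round(4))
a=np.polyfit(P[:,1],P[:,0],1);yaw=-np.arctan(a[0]);print('yaw',yaw,'x front at y=-.123',np.polyval(a,-.123))
B=np.array([atz(A,p,.212) for p in[(380,65),(420,79)]]);print(B)
cy=.2338
g=np.array([.485,-.3082])+.012*np.array([np.cos(cy),np.sin(cy)])
print('grasp',g,togo([*g,.256]),'yaw',yawerr(cy))
```

```text
[[ 0.5221  0.1441  0.212 ]
 [ 0.5186  0.1059  0.212 ]
 [ 0.5179  0.0676  0.212 ]
 [ 0.51   -0.0524  0.212 ]
 [ 0.5067 -0.0945  0.212 ]]
yaw -0.06199576747136977 x front at y=-.123 0.5053246555648154
[[ 0.52630204 -0.0476181   0.212     ]
 [ 0.52343595 -0.08892863  0.212     ]]
grasp [ 0.49667352 -0.30541989] [  4.9  25.4 188.9] yaw 0.0034879413914561397
```

Call:
apply_moves:
  deltas:
    - [93,[5,25,40],0]
    - [93,[0,0,50],0]
    - [93,[0,0,50],0]
    - [93,[0,0,35],0]
    - [93,[0,0,13],0]

```text
t: 4.88
tool_pos: [0.4971, -0.3048, 0.2569]
orientation: [-3.119, -0.372, 0.0]
force: [0.9, 0.5, 0.1]
opening: 0.093
```

Call:
apply_moves:
  deltas:
    - [50,[0,0,0],0]
    - [30,[0,0,0],0]
    - [26,[0,0,0],0]
    - [22,[0,0,0],0]
    - [18,[0,0,0],0]
  grip_force: 20

```text
t: 5.5
tool_pos: [0.4968, -0.3061, 0.2571]
orientation: [3.12, 0.368, 0.0]
force: [-0.3, 0.1, -0.4]
opening: 0.0475
```

Call:
apply_moves:
  deltas:
    - [18,[0,0,0],0]
    - [18,[0,0,0],0]
    - [18,[0,0,0],0]
    - [18,[0,0,0],0]
    - [18,[0,0,0],0]

```text
t: 6.12
tool_pos: [0.4967, -0.306, 0.2566]
orientation: [-3.12, -0.368, 0.0]
force: [-0.0, -1.1, -2.0]
opening: 0.024
```

Run:
```python
from h import *
p,R,s=tool();print(p,s['force'],s['opening'])
c=cal('wrist')
im=viewer.read_camera('wrist');cv2.imwrite('pics/w3.png',im)
np.savez('w3.npz',K=c[0],d=c[1],R=c[2],t=c[3])
```

```text
[ 0.4967121  -0.3059572   0.25660892] [-0.04767915 -1.1381494  -2.00170546] 0.024020792339118937
```

View pics/w3.png

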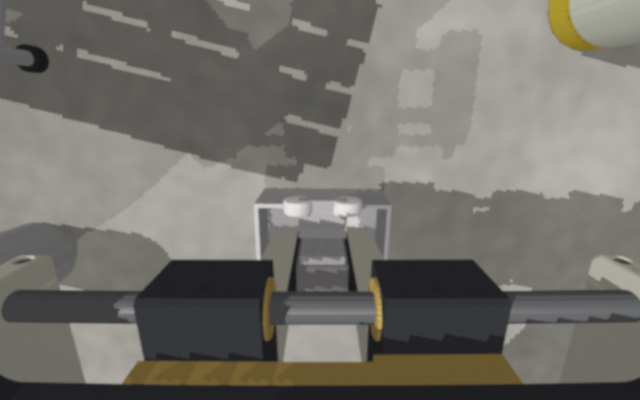

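The grip reads 24 mm, so the block is held. The glides show at (297,206) and (348,206). I'll measure where the glides sit relative to the tool.

```bash
cat >> h.py <<'E'
from scipy.optimize import least_squares
def glidepts():
    a=np.linspace(0,2*np.pi,48,endpoint=False)
    return [np.array([[x,y0+.0075*np.cos(t),.0075*np.sin(t)] for x in(-.0035,.0035) for t in a]) for y0 in(.012,-.012)]
def hull(c,p):  # p: x,y,yaw,z of carriage -> bounding boxes
    out=[]
    for G in glidepts():
        q=proj(c,T(p[:3],G)+[0,0,p[3]]); out+=[*q.min(0),*q.max(0)]
    return np.array(out)
def carr(Tl): # carriage in tool frame -> world, caddy yaw along tool y
    p,R,s=tool(); return p+R@np.array(Tl)
E
python3 - <<'E'
from h import *
c=load('w3.npz');im=cv2.imread('pics/w3.png')
g=im.min(2)[185:230,270:380]
m=(g>178).astype(np.uint8)
n,l,st,ce=cv2.connectedComponentsWithStats(m)
b=[]
for i in range(1,n):
    if st[i,4]>40: print(st[i]+[270,185,0,0,0],ce[i]+[270,185])
p,R,s=tool()
yw=np.arctan2(-R[1,1],-R[0,1])-np.pi/2;print('yaw',yw)
for d in(.024,.028,.032):
    q=p+R@[d,0,.167]; print(d,q,hull(c,[q[0],q[1],yw,.088]).round(1))
E
```

```text
[270 201  37  16 354] [291.09322034 208.59039548]
[314 202  43  15 383] [337.09660574 208.65013055]
[347 216  13  11 115] [352.86956522 221.09565217]
yaw 0.23472560869710724
0.024 [ 0.52000187 -0.30030774  0.08959042] [283.8 201.4 314.1 224.8 332.  201.4 362.4 224.8]
0.028 [ 0.52389218 -0.29937744  0.08958945] [283.5 194.1 314.1 217.  332.1 194.  362.7 217. ]
0.032 [ 0.52778249 -0.29844713  0.08958848] [283.2 186.6 314.  209.1 332.1 186.6 363.  209. ]
```

Call:
apply_moves:
  deltas:
    - [18,[0,0,-20],0]
    - [18,[0,0,-40],0.1]
    - [18,[0,0,-40],0.1]
    - [18,[0,0,-12],0.097]
    - [18,[0,0,0],0]

```text
t: 6.8
tool_pos: [0.4972, -0.3062, 0.3718]
orientation: [3.138, -0.097, 0.005]
force: [0.8, 0.7, -2.8]
opening: 0.0239
```

```bash
cat >> h.py <<'E'
RO=np.array([.5133,-.123,.2]);RY=-.062;TL=[.028,0,.1688]
def railc():  # carriage in rail frame mm, yaw error, via tool pose
    q=carr(TL)-RO; c,s=np.cos(RY),np.sin(RY)
    return np.array([c*q[0]+s*q[1],-s*q[0]+c*q[1],q[2]])*1000, yawerr(RY)
E
python3 - <<'E'
from h import *
r,y=railc();p,R,s=tool();print(r,y,p,s['force'],s['opening'])
c,q=np.cos(RY),np.sin(RY)
t=RO+np.array([-q*-.050,c*-.050,0])
print(togo(p+t-carr(TL)))
E
```

```text
[  23.87158534 -184.22381695    3.06465898] 0.00044373920529938715 [ 0.4971911  -0.30621062  0.37176402] [ 0.7794796   0.65661435 -2.82876173] 0.02385259472469616
[ -23.8 -134.2    2.7]
```

Call:
apply_moves:
  deltas:
    - [18,[-12,-30,0],0]
    - [18,[-12,-50,0],0]
    - [18,[0,-40,0],0]
    - [18,[0,-14,0],0]
    - [18,[0,0,0],0]

```text
t: 7.42
tool_pos: [0.4811, -0.1702, 0.3685]
orientation: [3.14, -0.093, -0.001]
force: [0.8, -0.2, -1.9]
opening: 0.0239
```

Call:
apply_moves:
  deltas:
    - [18,[0,0,0],0]
    - [18,[0,0,0],0]

```text
t: 7.68
tool_pos: [0.4811, -0.1718, 0.3686]
orientation: [3.14, -0.099, -0.001]
force: [-0.1, 0.7, -2.0]
opening: 0.0237
```

Run:
```python
from h import *
r,y=railc();p,R,s=tool();print(r,y,p,s['force'],s['opening'])
c=cal('wrist');np.savez('w4.npz',K=c[0],d=c[1],R=c[2],t=c[3])
im=viewer.read_camera('wrist');cv2.imwrite('pics/w4raw.png',im)
cv2.imwrite('pics/side4.png',viewer.read_camera('side'))
o=np.zeros((600,800,3),np.uint8)
o[:330]=cv2.resize(im[110:242,100:420],(800,330),interpolation=2)
s4=cv2.imread('pics/side4.png')[160:260,300:420]
o[332:600,:322]=cv2.resize(s4,(322,268),interpolation=2)
cv2.imwrite('pics/w4.png',o)
m=T([*RO[:2],RY],[[-.008,0,.212],[.008,0,.212],[-.008,.1,.212],[.008,.1,.212]])
print(proj(c,m).round(1))
q=carr(TL);print(hull(c,[q[0],q[1],RY,q[2]]).round(1))
```

```text
[ -1.16094935 -50.74083676  -0.16130731] -0.0012372203828894257 [ 0.48111434 -0.17177324  0.36864848] [-0.07745499  0.66533649 -2.02090091] 0.023681203210889276
[[215.2 226.7]
 [211.9 193.8]
 [  6.8 226.4]
 [ -2.7 194.1]]
[283.6 193.6 314.1 216.5 332.1 193.5 362.7 216.4]
```

View pics/w4.png

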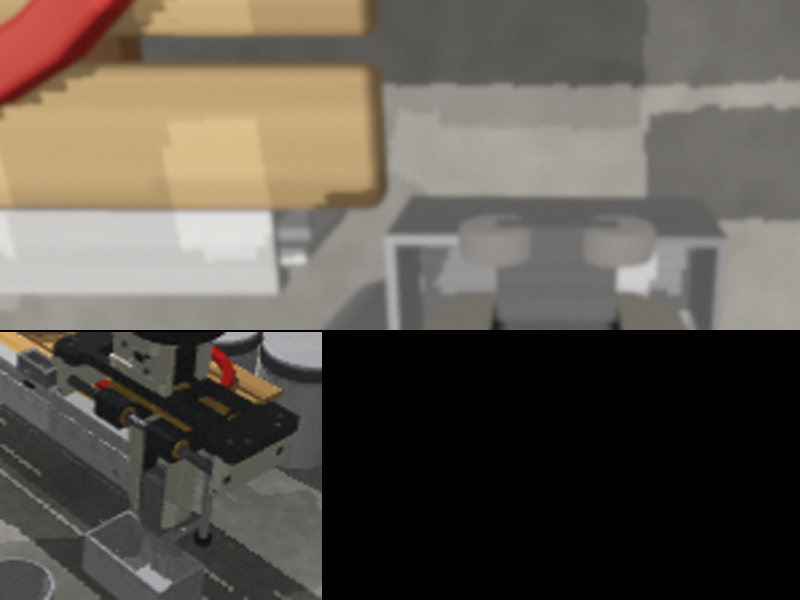

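The wrist crop shows the rail mouth corners at about (212,228) and (210,194), within 1.5 mm of prediction. The glides match their predicted boxes and the rail runs parallel to the tool. I'm moving up to the mouth with a small x correction.

Call:
apply_moves:
  deltas:
    - [18,[0.8,-15,0],0]
    - [18,[0,-11,0],0]
    - [18,[0,0,0],0]

```text
t: 8.15
tool_pos: [0.4837, -0.1437, 0.3688]
orientation: [-3.14, 0.095, -0.0]
force: [-0.4, -0.0, -2.6]
opening: 0.0241
```

Call:
apply_moves:
  deltas:
    - [18,[0,-2,0],0]
    - [18,[0,-2,0],0]
    - [18,[0,-2,0],0]
    - [18,[0,-1,0],0]
    - [18,[0,-1,0],0]

```text
t: 8.78
tool_pos: [0.4841, -0.1369, 0.3688]
orientation: [-3.14, 0.098, 0.0]
force: [0.1, -0.3, -2.9]
opening: 0.0236
```

Call:
apply_moves:
  deltas:
    - [18,[0,-1,0],0]
    - [18,[0,-1,0],0]
    - [18,[0,-1.5,0],0]
    - [18,[0,-1.5,0],0]
    - [18,[0,-1.5,0],0]

```text
t: 9.4
tool_pos: [0.4845, -0.1302, 0.3688]
orientation: [-3.14, 0.098, 0.0]
force: [-0.5, -0.7, -1.9]
opening: 0.0243
```

Call:
apply_moves:
  deltas:
    - [18,[0,-1.5,0],0]
    - [18,[0,-1.5,0],0]
    - [18,[0,-1.5,0],0]
    - [18,[0,-1.5,0],0]
    - [18,[0,-1.5,0],0]

```text
t: 10.02
tool_pos: [0.485, -0.1228, 0.3688]
orientation: [3.14, -0.098, -0.0]
force: [0.8, 0.3, -2.2]
opening: 0.0239
```

Run:
```python
from h import *
r,y=railc();p,R,s=tool();print(r,y,p,s['force'],s['wrist_torque'],s['opening'])
im=viewer.read_camera('wrist');cv2.imwrite('pics/w5raw.png',im)
cv2.imwrite('pics/w5.png',cv2.resize(im[150:260,200:420],(800,400),interpolation=2))
```

```text
[-0.31517585 -1.53228139 -0.01817856] -0.00016682806815371265 [ 0.48495237 -0.12276918  0.3687831 ] [ 0.78594473  0.25631563 -2.19524946] [0.05345437 0.16363971 0.01527753] 0.02394320682969113
```

View pics/w5.png

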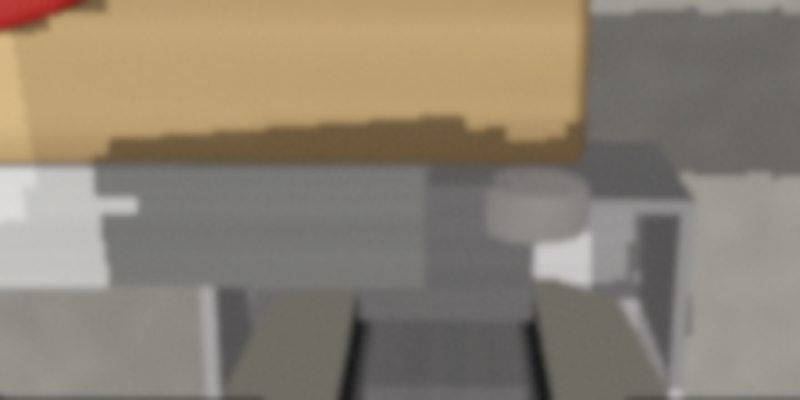

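The leading glide is inside the channel with no contact force, and the trailing glide at (540,205) in the crop is lined up. I'm continuing.

Call:
apply_moves:
  deltas:
    - [18,[0,-2,0],0]
    - [18,[0,-2,0],0]
    - [18,[0,-2,0],0]
    - [18,[0,-2,0],0]
    - [18,[0,-2,0],0]

```text
t: 10.7
tool_pos: [0.4856, -0.1127, 0.3688]
orientation: [3.14, -0.098, 0.0]
force: [-0.2, 0.4, -2.2]
opening: 0.0237
```

Call:
apply_moves:
  deltas:
    - [18,[0,-2,0],0]
    - [18,[0,-2,0],0]
    - [18,[0,-2,0],0]
    - [18,[0,-2,0],0]
    - [18,[0,-2,0],0]

```text
t: 11.32
tool_pos: [0.4862, -0.1028, 0.3688]
orientation: [-3.14, 0.098, 0.0]
force: [0.4, -0.4, -2.4]
opening: 0.0237
```

Call:
apply_moves:
  deltas:
    - [18,[0,-3,0],0]
    - [18,[0,-3,0],0]
    - [18,[0,-3,0],0]
    - [18,[0,-3,0],0]
    - [18,[0,-3,0],0]

```text
t: 11.95
tool_pos: [0.4871, -0.0877, 0.3688]
orientation: [3.14, -0.098, 0.0]
force: [-0.3, 0.0, -2.3]
opening: 0.024
```

Call:
apply_moves:
  deltas:
    - [18,[0,-3,0],0]
    - [18,[0,-3,0],0]
    - [18,[0,-3,0],0]
    - [18,[0,-3,0],0]
    - [18,[0,-3,0],0]

```text
t: 12.58
tool_pos: [0.4881, -0.0728, 0.3688]
orientation: [3.14, -0.098, -0.0]
force: [-0.4, 0.1, -1.7]
opening: 0.0241
```

Run:
```python
from h import *
r,y=railc();p,R,s=tool();print(r,y,p,s['force'],s['wrist_torque'],s['opening'])
c=cal('wrist');m=T([*RO[:2],RY],[[-.008,y,.212] for y in(-.02,0,.05,.1,.15)]);print(proj(c,m).round(1))
im=viewer.read_camera('wrist');cv2.imwrite('pics/w6.png',im)
g=im.astype(int).sum(2)
for col in range(20,420,60):
    k=g[205:250,col];d=np.diff(k[::1]);i=abs(d).argmax();print(col,205+i,d[i])
```

```text
[-3.05602953e-01  4.85465424e+01 -8.71203376e-03] -0.0002462368993860764 [ 0.48806019 -0.07278488  0.36879178] [-0.40603014  0.13127226 -1.7150459 ] [-0.01442151  0.14498576  0.04377429] 0.024080015646778707
[[469.8 228. ]
 [427.4 228.1]
 [320.7 228.2]
 [213.9 228.2]
 [108.6 228. ]]
20 227 -53
80 237 84
140 222 -102
200 211 -35
260 228 -27
320 238 -14
380 228 -36
```

Call:
apply_moves:
  deltas:
    - [18,[0,-3,0],0]
    - [18,[0,-3,0],0]
    - [18,[0,-3,0],0]
    - [18,[0,-3,0],0]
    - [18,[0,-3,0],0]

```text
t: 13.25
tool_pos: [0.489, -0.0578, 0.3688]
orientation: [3.14, -0.098, 0.0]
force: [0.1, 0.2, -2.0]
opening: 0.0239
```

Call:
apply_moves:
  deltas:
    - [18,[0,-3,0],0]
    - [18,[0,-3,0],0]
    - [18,[0,-3,0],0]
    - [18,[0,-3,0],0]
    - [18,[0,-3,0],0]

```text
t: 13.88
tool_pos: [0.4899, -0.0428, 0.3688]
orientation: [-3.14, 0.098, 0.0]
force: [-0.5, 0.3, -2.0]
opening: 0.0237
```

Call:
apply_moves:
  deltas:
    - [18,[0,-3,0],0]
    - [18,[0,-2,0],0]
    - [18,[0,-2,0],0]
    - [18,[0,-2,0],0]
    - [18,[0,-2,0],0]

```text
t: 14.5
tool_pos: [0.4906, -0.0319, 0.3688]
orientation: [-3.14, 0.098, -0.0]
force: [0.4, -0.2, -1.9]
opening: 0.024
```

Call:
apply_moves:
  deltas:
    - [18,[0,-1.5,0],0]
    - [18,[0,-1.5,0],0]
    - [18,[0,-1.5,0],0]
    - [18,[0,-1.5,0],0]

```text
t: 15.0
tool_pos: [0.491, -0.026, 0.3688]
orientation: [-3.14, 0.098, 0.0]
force: [0.2, 0.2, -2.5]
opening: 0.0238
```

Call:
apply_moves:
  deltas:
    - [18,[0,-1.5,0],0]
    - [18,[0,-1.5,0],0]
    - [18,[0,-1.5,0],0]
    - [18,[0,-1.5,0],0]

```text
t: 15.5
tool_pos: [0.4914, -0.02, 0.3688]
orientation: [3.14, -0.098, 0.0]
force: [0.4, -1.1, -2.2]
opening: 0.0238
```

Call:
apply_moves:
  deltas:
    - [18,[0,-1.5,0],0]
    - [18,[0,-1.5,0],0]
    - [18,[0,-1.5,0],0]
    - [18,[0,-1.5,0],0]

```text
t: 16.0
tool_pos: [0.4917, -0.014, 0.3688]
orientation: [-3.14, 0.098, -0.0]
force: [-0.5, -0.1, -2.2]
opening: 0.024
```

Call:
apply_moves:
  deltas:
    - [18,[0,-1.5,0],0]
    - [18,[0,-1.5,0],0]
    - [18,[0,-1.5,0],0]
    - [18,[0,-1.5,0],0]

```text
t: 16.5
tool_pos: [0.4921, -0.008, 0.3688]
orientation: [3.14, -0.098, -0.0]
force: [0.4, 0.6, -2.3]
opening: 0.0237
```

Call:
apply_moves:
  deltas:
    - [18,[0,-1.5,0],0]
    - [18,[0,-1.5,0],0]
    - [18,[0,-1.5,0],0]

```text
t: 16.88
tool_pos: [0.4924, -0.0035, 0.3688]
orientation: [3.14, -0.098, 0.0]
force: [0.5, -0.0, -2.3]
opening: 0.0237
```

Call:
apply_moves:
  deltas:
    - [18,[0,-1.5,0],0]
    - [18,[0,-1.5,0],0]
    - [18,[0,-1.5,0],0]

```text
t: 17.25
tool_pos: [0.4926, 0.0002, 0.3687]
orientation: [3.138, -0.099, -0.0]
force: [-0.9, -6.8, -2.7]
opening: 0.0244
```

Call:
apply_moves:
  deltas:
    - [18,[0,-1.5,0],0]
    - [18,[0,-1.5,0],0]
    - [18,[0,-1.5,0],0]

```text
t: 17.62
tool_pos: [0.4929, 0.0045, 0.3688]
orientation: [3.138, -0.099, -0.0]
force: [-1.1, -7.7, -1.3]
opening: 0.0238
```

Claw resistance (about 7 N) began near TCP y = 0. From here I'm using small steps.

Call:
apply_moves:
  deltas:
    - [18,[0,-0.7,0],0]
    - [18,[0,-0.7,0],0]

```text
t: 17.88
tool_pos: [0.493, 0.0058, 0.3688]
orientation: [3.138, -0.099, -0.0]
force: [-0.1, -7.5, -2.5]
opening: 0.024
```

Call:
apply_moves:
  deltas:
    - [18,[0,-0.6,0],0]
    - [18,[0,-0.4,0],0]

```text
t: 18.12
tool_pos: [0.4931, 0.0068, 0.3687]
orientation: [3.138, -0.099, -0.0]
force: [-0.7, -7.3, -3.4]
opening: 0.0242
```

Call:
apply_moves:
  deltas:
    - [18,[0,-0.4,0],0]
    - [18,[0,-0.3,0],0]

```text
t: 18.38
tool_pos: [0.4931, 0.0075, 0.3687]
orientation: [3.138, -0.099, -0.0]
force: [-0.6, -7.0, -3.7]
opening: 0.0237
```

Call:
apply_moves:
  deltas:
    - [18,[0,-0.3,0],0]
    - [18,[0,-0.3,0],0]

```text
t: 18.62
tool_pos: [0.4931, 0.008, 0.3685]
orientation: [3.137, -0.099, -0.001]
force: [-0.2, -7.2, -3.7]
opening: 0.0239
```

Call:
apply_moves:
  deltas:
    - [18,[0,-0.3,0],0]
    - [18,[0,-0.2,0],0]

```text
t: 18.88
tool_pos: [0.4931, 0.0082, 0.3685]
orientation: [3.137, -0.1, -0.001]
force: [-0.1, -9.1, -4.0]
opening: 0.0237
```

Call:
apply_moves:
  deltas:
    - [18,[0,-0.3,0],0]
    - [18,[0,0,0],0]

```text
t: 19.12
tool_pos: [0.4931, 0.0084, 0.3685]
orientation: [3.136, -0.1, -0.001]
force: [-0.7, -10.6, -3.0]
opening: 0.0238
```

Call:
apply_moves:
  deltas:
    - [18,[0,-0.3,0],0]
    - [18,[0,0,0],0]

```text
t: 19.38
tool_pos: [0.4931, 0.0086, 0.3685]
orientation: [3.136, -0.1, -0.001]
force: [-0.2, -11.6, -3.9]
opening: 0.0239
```

Call:
apply_moves:
  deltas:
    - [18,[0,-0.3,0],0]
    - [18,[0,0,0],0]

```text
t: 19.62
tool_pos: [0.4931, 0.0087, 0.3685]
orientation: [3.136, -0.101, -0.001]
force: [-1.0, -12.6, -3.6]
opening: 0.0241
```

Call:
apply_moves:
  deltas:
    - [18,[0,-0.3,0],0]
    - [18,[0,0,0],0]

```text
t: 19.88
tool_pos: [0.4931, 0.0088, 0.3685]
orientation: [3.135, -0.101, -0.001]
force: [-1.5, -13.6, -2.6]
opening: 0.0242
```

Run:
```python
from h import *
r,y=railc();p,R,s=tool();print(r,y,R[:,2],s['force'],s['wrist_torque'])
```

```text
[ -0.42110044 129.47724965  -0.29870469] -0.0022571282242083157 [-9.71823838e-04 -4.67342297e-03 -9.99988607e-01] [ -1.52089433 -13.62714524  -2.62385458] [-2.1937319   0.37612739 -0.38478442]
```

Call:
apply_moves:
  deltas:
    - [18,[0,0.6,0],0]
    - [18,[0,0.4,0],0]
    - [26,[0,0,0],0]
    - [30,[0,0,0],0]
    - [40,[0,0,0],0]

```text
t: 20.5
tool_pos: [0.4934, 0.0101, 0.3692]
orientation: [-3.14, 0.097, -0.001]
force: [0.6, 0.3, -0.2]
opening: 0.0356
```

Call:
apply_moves:
  deltas:
    - [50,[0,0,0],0]
    - [50,[0,0,0],0]
    - [50,[0,0,0],0]

```text
t: 20.88
tool_pos: [0.4932, 0.0098, 0.3688]
orientation: [-3.14, 0.097, -0.0]
force: [-0.8, -0.3, 0.5]
opening: 0.0501
```

Run:
```python
from h import *
r,y=railc();p,R,s=tool();print(s['t'],r,s['force'],s['wrist_torque'],s['opening'])
```

```text
20.875 [-2.45682395e-01  1.31345881e+02  2.54999466e-02] [-0.81333619 -0.30817749  0.54775554] [0.01413001 0.16672678 0.02249657] 0.05009326907611918
```

Call:
apply_moves:
  deltas:
    - [50,[0,0,-8],0]
    - [50,[0,0,-15],0]
    - [50,[0,0,-30],0]
    - [50,[-10,0,-45],0]
    - [50,[-10,0,-45],0]

```text
t: 21.5
tool_pos: [0.4727, 0.011, 0.5143]
orientation: [3.14, -0.098, 0.001]
force: [0.8, -0.0, 0.1]
opening: 0.0503
```

Call:
apply_moves:
  deltas:
    - [50,[-30,0,-20],0]
    - [50,[-30,0,0],0]
    - [50,[0,0,0],0]
    - [50,[0,0,0],0]

```text
t: 22.0
tool_pos: [0.4135, 0.0147, 0.5325]
orientation: [3.14, -0.098, 0.002]
force: [-0.9, -0.4, 0.1]
opening: 0.0503
```

Run:
```python
from h import *
p,R,s=tool();print(s['t'],p,s['force'])
c=cal('wrist');np.savez('w7.npz',K=c[0],d=c[1],R=c[2],t=c[3])
im=viewer.read_camera('wrist');S=viewer.read_camera('side')
o=np.zeros((600,800,3),np.uint8)
o[:298]=cv2.resize(S[120:269,150:550],(800,298),interpolation=2)
o[300:600,:600]=cv2.resize(im[70:220,170:470],(600,300),interpolation=2)
cv2.imwrite('pics/fin.png',o)
# predicted tray at the hanging pose
d=.1295
M=np.array([[x,y,z] for x in(-.065,-.015) for y in(d+.045,d-.045) for z in(.152,)]+[[-.065,d+.045,.112],[-.065,d-.045,.112]])
W=T([*RO[:2],RY],M);P=proj(cal('side'),W);print('side',((P-[150,120])*2).round(0).tolist());P=proj(c,W);print('wrist',((P-[170,70])*2+[0,300]).round(0).tolist())
```

```text
22.0 [0.41352574 0.01472387 0.53247549] [-0.9365713  -0.43557042  0.14905112]
side [[269.0, 156.0], [312.0, 190.0], [301.0, 143.0], [345.0, 175.0], [270.0, 182.0], [313.0, 217.0]]
wrist [[229.0, 427.0], [388.0, 427.0], [226.0, 334.0], [391.0, 334.0], [236.0, 421.0], [380.0, 421.0]]
```

View pics/fin.png

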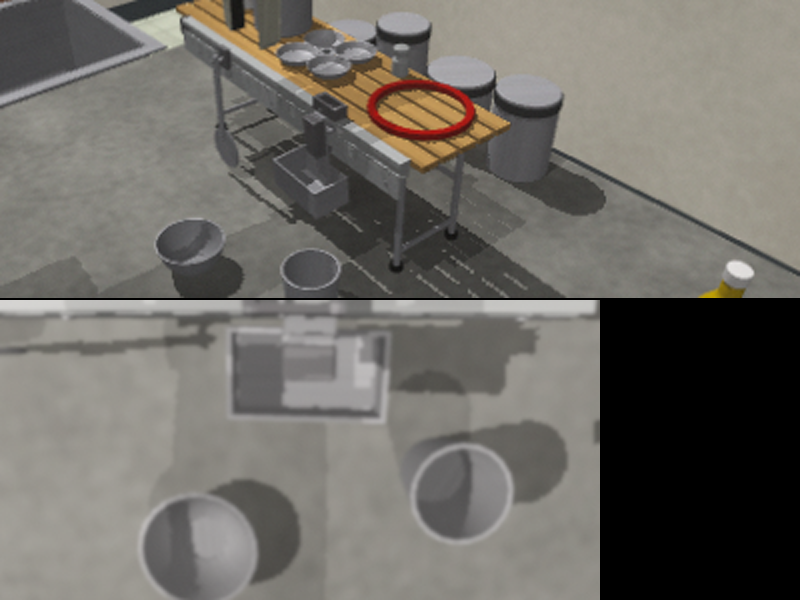

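The crops show the caddy hanging level under the catch. Its tray centre is within about 1 mm of the position held against the stop, and nothing else appears to have moved. I'll let it settle, then hand in.

Call:
apply_moves:
  deltas:
    - [50,[0,0,0],0]
    - [50,[0,0,0],0]
    - [50,[0,0,0],0]
    - [50,[0,0,0],0]
    - [50,[0,0,0],0]

```text
t: 22.72
tool_pos: [0.4134, 0.0148, 0.5318]
orientation: [3.14, -0.098, 0.0]
force: [-0.9, 0.4, 0.4]
opening: 0.0501
```

Run:
```python
from h import *
a,b=cv2.imread('pics/side0.png'),viewer.read_camera('side')
d=cv2.absdiff(a,b).max(2)
for n,(x,y,w,h) in dict(tumbler=(288,242,36,52),katori=(225,228,40,42),soap=(485,250,42,68),gasket=(332,158,58,32),idli=(285,132,60,30),weight=(343,143,14,18)).items(): print(n,(d[y:y+h,x:x+w]>40).mean().round(3))
print(order.close_job())
```

```text
tumbler 0.034
katori 0.096
soap 0.0
gasket 0.0
idli 0.007
weight 0.0
the job is handed in; nothing more can be done
None
```

The caddy is hanging on the rail, up against the stop. I let go of it and handed the job in at about 23 s.

- **Insertion:** I gripped the block at 24 mm and ran the glides into the mouth without measurable contact force.
- **Stop and catch:** The claw's resistance of about 7 N began roughly 9 mm before the end. I then pressed up to the stop at about 129 mm in by tool position. The highest wrist force I read was 13.6 N. I eased off slightly before opening the gripper.
- **Final position:** The last pictures show the tray within about 1 mm of the position held at the stop. It tilts a few hundredths of a radian, with the heel pad leaning towards the rail skirt.
- **Claw:** I couldn't read the claw angle directly. That it is shut is inferred from the travel and the force rise.
- **Bystanders:** Comparing the side view with the start showed no real change in the soap, gasket, idli plate and weight. The tumbler (3%) and katori (10%) patches changed a little; I took that as the arm's moved shadow without measuring their positions. The dabba and brush were not compared; the arm never went near them.

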